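Run the washer's sled and spray arm through their travel

TASK

Do the daily free-running check on the washer parts on the bench: first lift the forgotten bur stand off the rail and the steel cup out of the spray arm's sweep, and stand both upright in the long shallow tray that holds the amber jar. Then slide the sled steadily, without slamming it, along its rail to the far stop (the two rubber buffers) and all the way back home against the water coupling, and after that push the spray arm round through at least one full turn, all one way. Do not tip the bur stand or the cup over, and leave the jar, bottles and other things on the bench where they stand.

Things in the scene. Friction and masses are not known exactly. Their poses are not given: they have to be found in the camera images.
- carrier: the rail unit, fixed to the bench: flat aluminium bar 90 mm wide (its x) and 340 mm long (its y), upper face 24 mm above the bench; origin at the centre of its underside. The sled runs along its y axis. At its -y end (home) stands a grey water coupling 60 mm tall, its block centred 176 mm from the origin; at its +y end (far stop) stand two rubber buffers 46 mm tall over the bench
- sled (a joint): position of the sled along the carrier's +y: 0 = fully home against the water coupling, 0.22 m = against the far stop buffers. It stays where it is left; about 2 N to move it
- sled_mid (a point): centre of the upper face of the sled's floor, 32 mm above the bench. The sled: steel, 92 mm (carrier x) by 90 mm (carrier y), with an upright 5 mm plate right across at each end along the rail, tops 72 mm above the bench. Between the plates it is empty: 80 mm clear along the rail, 80 mm across between low side wires (tops 50 mm up), so fingers lowered inside can push either plate
- spray_arm (a joint): angle of the spray arm about its vertical axis, counted on past full turns, 0 at the start, positive counter-clockwise seen from above. It turns freely both ways without stops and stays where it is left (about 0.08 N m of friction)
- spray_hub (a point): on the spray arm's axis, at the middle of the arm's thickness, 43.5 mm above the bench. The arm: flat steel bar 220 mm long (110 mm each side of the hub), 18 mm wide, from 37.5 to 49.5 mm above the bench; hub 44 mm diameter, top 58 mm above the bench, on a fixed round foot 90 mm in diameter, 14 mm tall
- spray_end (a point): middle of one end of the spray arm, 110 mm from the hub
- bur_mid (a point): centre (half-way up) of the bur stand's block: aluminium block 56 mm (its x) by 24 mm (its y) by 28 mm tall with two rows of 10 mm pins on top, about 100 g, standing on the carrier's bar in the sled's way, its long side roughly across the bar
- cup_mid (a point): centre (half-way up) of an open steel cup, 56 mm diameter at the rim, 52 mm at the foot, 60 mm tall, about 120 g, standing on the bench beside the hub within the spray arm's sweep
- tray: shallow metal tray, fixed: 110 mm (its x) by 300 mm (its y), walls 20 mm tall and 4 mm thick, inner floor 4 mm above the bench; origin at the centre of its underside
- jar: small amber glass jar with a lid, 44 mm diameter, 50 mm tall, standing in the tray; a bystander. Origin at the centre of its underside
- vial: small white bottle, 36 mm diameter, 65 mm tall, standing beside the carrier on the robot's side; a bystander. Origin at the centre of its underside
- detergent: tall white bottle, 72 mm diameter, 190 mm tall; a bystander. Origin at the centre of its underside
- beaker: clear beaker, 76 mm diameter, 100 mm tall; a bystander. Origin at the centre of its underside

How it is judged:
By the outcome, as a careful person would: the job done as asked, in the order asked, and still so for the second after the job is handed in, with the robot touching nothing.
It also fails if it takes over 72 s, if anything falls off the work surface, if the arm or the gripper's body presses on something with over 40 N, if the wrist force passes 120 N, or if a joint passes its speed limit or range.

ROBOT

A 6-joint arm with a two-finger parallel gripper is mounted at the origin on the work surface. World frame = base frame: x ahead of the robot, y to its left, z up, the work surface at z = 0. Lengths are in m, angles in rad, forces in N, time in s.
With the tool pointing down it reaches from about 0.35 to 0.875 m from the base axis. Payload 15.5 kg.
Tool frame: the origin (TCP) lies at the very end of the fingers, on their centre line; the grasp point (between the pads) lies 19 mm behind it; z points along the fingers, y is the line along which they close (so a half turn about z gives the same grasp; the last joint's range is limited). The gripper opens to 85 mm and grips with 20 to 120 N. Pads are 22 mm wide; open, the fingers measure 114 mm over their backs; the gripper's body (76 mm by 85 mm) begins 54 mm behind the grasp point. The pads swing forward as they close: fully open they stand 13 mm farther back than shut.
Start: joints at [-1.379, 0.494, 1.345, -0, 1.302, -0.096], TCP at [0.177, -0.599, 0.231] pointing down, gripper open.
Joint ranges: [-2.91, 2.91], [-0.82, 2.16], [0.22, 2.67], [-1.22, 4.37], [0.12, 2.79], [-3.08, 3.08]. Speed limits (rad/s): [1.89, 1.89, 2.57, 3.01, 3.01, 3.01].

INTERFACE

Orientations are given as a unit quaternion [w, x, y, z].
In Python, from bench import * gives the robot as it stands.
- The arm moves only by the tool jog_arm, never from a script. Its argument "steps" is one flat list of numbers, 4 for each row, row after row: the shift along the tool's x, y, z in m, then the turn about the tool's z in rad. A call has 1 to 12 rows; each row is the pose to reach, as a shift and turn from the pose commanded when the call began, along the tool's axes at that moment; what a row does not reach only later rows make up. A row lasts 1/10 s, in which the tool goes at most 50 mm and 8.59 degrees, less where a joint would pass 70% of its speed; a pose out of reach is approached as far as the arm can. A call with a gripper value outside its range is refused whole. "grip" is the opening, from 0 (shut) to 1 (fully open), set as the call begins (left out, the last holds). The fingers move at their own pace and stop on an object; "grip_force" is the grip in N (left out, the last holds). Time passes only in rows, so rows that repeat a pose let the fingers close. It gives the time, the measured TCP pose, the force, the opening and the grip force at its end, in the units of the state.
- read_state(): the state, without advancing time (a new reading comes with each control period).
- snapshot(name): name is "scene" or "top"; returns a dict with "image" (384x512x3 uint8, blue, green, red), "camera_matrix" (3x3 intrinsics, pixels), "k1" (the pictures are not rectified: a ray, as slopes to the right and down, at radius r is drawn at 1 + k1 r^2 times it, then the intrinsics apply), "R" (3x3) and "t" (3): a world point X has camera coordinates R X + t. Camera axes: x right, y down, z forward; pixel columns grow to the right and rows downward; lengths in m; the calibration is good to about 2 mm. A picture is of the moment at which its call begins. There is no depth.
- hand_in(): hands the job in; it is judged then, once.
Trained networks look in a picture, given as the dict that the camera call returned (one of the last four; its "shot" number tells which), for a name from the list of things; names that differ only in an ending like _2 or _b are one class to them, and where a whole thing is asked for, a point or a joint stands for the part that bears it (a point fixed in the world has none). Each returns a list of dicts, best first, with "confidence" (0 to 1); they miss things now and then, are a little off and sometimes report something else, mostly with a low value. They report only what shows in the picture. A call takes as long as a camera call.
- trace(picture, label): "pixels" (384x512 bool, what is visible of it) and "box" ([left, top, right, bottom] in pixels, round what is visible of it).
- place_of(picture, label): "uv" ([column, row] in pixels: a listed point, or the origin of a listed thing).
The state is a dict: "clock": time; "joint_pos": joint angles; "qd": joint speeds; "effort": joint torques, N m; "tool_pos": TCP position; "orientation": TCP orientation; "wrist_force": force on the tool from outside, world axes, zero at the start; "ft_torque": the same for the moment, N m; "grip_width": opening from 0.0 (shut) to 1.0 (fully open); "finger_force": force on a finger pad.
Only numpy, scipy, OpenCV 4.12 (cv2) and the standard library are available. Lean on these libraries where they do the work, as an engineer would, in place of code of your own. Each camera call takes 0.05 s, during which the arm holds its last target. There are 200 camera calls.

## Working session

There is one attempt and no reset: what is moved stays moved. The work goes in short steps, Python scripts to look and compute and a tool call to move; the robot and the scene stay as the last step left them, time stands still between calls to the robot, and variables do not carry over. Pictures are saved under pics/ and viewed, at most 10 in all, crops included, and the job is handed in when it is done.

Besides the shell and the picture viewer there is one more tool, called by a JSON object that holds its "name" and its "arguments", one argument or row to a line. jog_arm: Moves the arm, as the interface text tells. Its arguments: {"type":"object","properties":{"steps":{"type":"array","items":{"type":"number"}},"grip":{"type":"number"},"grip_force":{"type":"number"}},"required":["steps"]}

```bash
mkdir -p pics; ls; cat > h.py <<'E'
from bench import *
import numpy as np, cv2
from scipy.spatial.transform import Rotation as Ro
def ray(p,uv):
    K=np.array(p["camera_matrix"]);k=p["k1"];d=np.array([(uv[0]-K[0,2])/K[0,0],(uv[1]-K[1,2])/K[1,1]])
    s=d.copy()
    for _ in range(20): s=d/(1+k*(s@s))
    R=np.array(p["R"]);t=np.array(p["t"])
    return -R.T@t, R.T@np.array([s[0],s[1],1])
def at(p,uv,z):
    c,d=ray(p,uv); return c+d*(z-c[2])/d[2]
def proj(p,X):
    c=np.array(p["R"])@np.array(X)+np.array(p["t"]);s=c[:2]/c[2];s=s*(1+p["k1"]*(s@s));K=np.array(p["camera_matrix"])
    return np.array([K[0,0]*s[0]+K[0,2],K[1,1]*s[1]+K[1,2]])
Z=dict(carrier=0,sled_mid=.032,spray_hub=.0435,spray_end=.0435,bur_mid=.038,cup_mid=.03,tray=0,jar=0,vial=0,detergent=0,beaker=0)
def where(p,names=Z,n=2):
    for l in names:
        for r in place_of(p,l)[:n]: print(p['shot'],l,np.round(at(p,r["uv"],Z[l]),4)[:2],np.round(r["uv"]),round(r["confidence"],2))
def tool():
    s=read_state();q=s["orientation"];R=Ro.from_quat([q[1],q[2],q[3],q[0]]).as_matrix()
    return np.array(s["tool_pos"]),R,s
def to(X,yaw=None):
    """shift in tool axes to the world TCP X"""
    p,R,s=tool(); print("shift",np.round(R.T@(np.array(X)-p),4))
E
python3 - <<'E'
from h import *
a=snapshot("top");b=snapshot("scene")
where(a);print();where(b)
cv2.imwrite("pics/a.png",a["image"]);cv2.imwrite("pics/b.png",b["image"])
p,R,s=tool();print(p,R.round(3),s["clock"])
E
```

```text
pics
1 carrier [ 0.5068 -0.2354] [346. 232.] 0.88
1 sled_mid [ 0.4825 -0.3105] [380. 244.] 0.9
1 spray_hub [0.5008 0.1986] [168. 216.] 0.94
1 spray_end [0.4263 0.128 ] [194. 251.] 0.93
1 bur_mid [ 0.5141 -0.1379] [309. 224.] 0.65
1 cup_mid [0.5409 0.1223] [202. 204.] 0.93
1 tray [ 0.7002 -0.0305] [270. 150.] 0.61
1 tray [ 0.5217 -0.1428] [309. 223.] 0.56
1 jar [ 0.7131 -0.0204] [267. 145.] 0.62
1 vial [ 0.4069 -0.2509] [350. 274.] 0.66
1 vial [ 0.4832 -0.3192] [379. 245.] 0.39
1 detergent [ 0.6894 -0.32  ] [382. 165.] 0.9
1 beaker [0.712 0.315] [139. 135.] 0.8

2 carrier [ 0.5117 -0.2304] [168. 247.] 0.58
2 sled_mid [ 0.4819 -0.3084] [128. 250.] 0.91
2 spray_hub [0.5178 0.2016] [291. 152.] 0.81
2 spray_end [0.4166 0.1298] [248. 148.] 0.71
2 bur_mid [ 0.5113 -0.132 ] [199. 213.] 0.7
2 bur_mid [ 0.533  -0.2444] [166. 245.] 0.33
2 cup_mid [0.5412 0.1207] [278. 173.] 0.87
2 cup_mid [ 0.4399 -0.2627] [136. 229.] 0.4
2 tray [ 0.7056 -0.0199] [290. 242.] 0.92
2 jar [ 0.7152 -0.0178] [294. 244.] 0.77
2 vial [ 0.4182 -0.2513] [138. 230.] 0.8
2 vial [0.5253 0.1452] [279. 174.] 0.25
2 detergent [ 0.7019 -0.316 ] [190. 328.] 0.81
2 detergent [ 0.4589 -0.2978] [130. 250.] 0.26
2 beaker [0.7124 0.3147] [369. 177.] 0.73
[ 0.17743803 -0.59928808  0.23125856] [[ 0.959  0.284  0.   ]
 [ 0.284 -0.959  0.   ]
 [ 0.    -0.    -1.   ]] 1.2
```

```bash
python3 - <<'E'
import cv2
a=cv2.imread("pics/a.png")
cv2.imwrite("pics/a2.png",cv2.resize(a[110:310,110:430],None,fx=2.5,fy=2.5,interpolation=cv2.INTER_CUBIC))
E
```

```text
(no output)
```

View pics/a2.png

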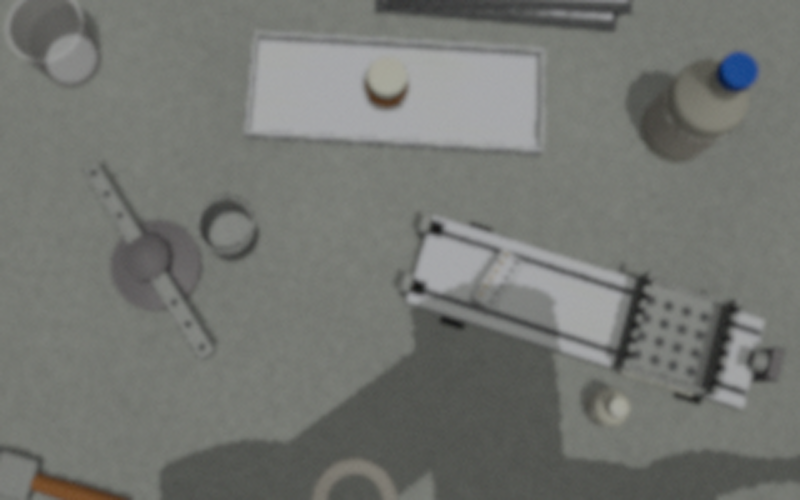

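View pics/b.png

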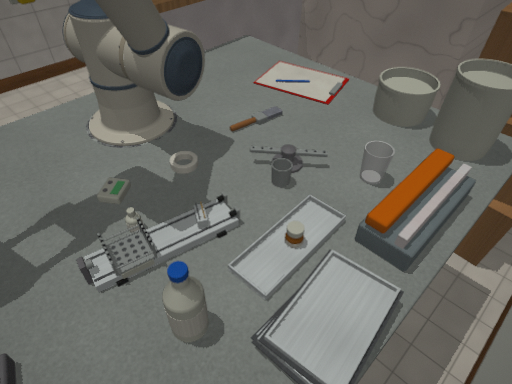

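```bash
cat >> h.py <<'E'
def tri(rs):
    A=0;b=0
    for c,d in rs:
        d=d/np.linalg.norm(d);M=np.eye(3)-np.outer(d,d);A=A+M;b=b+M@c
    return np.linalg.solve(A,b)
E
python3 - <<'E'
from h import *
a=snapshot("top");b=snapshot("scene")
for l in ["sled_mid","spray_hub","bur_mid","cup_mid","jar","tray"]:
    ra,rb=place_of(a,l),place_of(b,l)
    if ra and rb: print(l,tri([ray(a,ra[0]["uv"]),ray(b,rb[0]["uv"])]).round(4))
for l,z in [("bur_mid",.052),("carrier",.024),("tray",.02),("sled_mid",.05)]:
    for p in (a,b):
        t=trace(p,l)
        if not t: continue
        m=np.array(t[0]["pixels"]);v,u=np.nonzero(m)
        P=np.array([at(p,(x,y),z)[:2] for x,y in zip(u,v)],dtype=np.float32)
        r=cv2.minAreaRect(P*1000);print(l,p["shot"],t[0]["confidence"],t[0]["box"],np.round(r[0]),np.round(r[1]),round(r[2],1))
f=lambda x,y,z:at(a,(x/2.5+110,y/2.5+110),z)[:2].round(4)
print("bar ends",f(420,257.5,.024),f(755,362.5,.024))
print("tray corners",[f(*c,.02) for c in [(255,35),(545,48),(540,150),(248,135)]])
i=a["image"];print(a["t"],(-np.array(a["R"]).T@a["t"]).round(2))
cv2.imwrite("pics/c.png",np.vstack([cv2.resize(i[190:260,280:400],(720,420),interpolation=cv2.INTER_CUBIC)]))
E
```

```text
sled_mid [ 0.483  -0.3058  0.0276]
spray_hub [0.5084 0.2024 0.0324]
bur_mid [ 0.5142 -0.1352  0.0432]
cup_mid [0.541  0.1253 0.0286]
jar [ 0.7115 -0.0205  0.0065]
tray [ 0.709  -0.0222  0.0039]
bur_mid 3 0.78 [299.1, 211.4, 320.4, 236.2] [ 518. -134.] [25. 58.] 60.4
bur_mid 4 0.73 [194.0, 200.2, 210.6, 226.4] [ 526. -141.] [27. 82.] 59.8
carrier 3 0.9 [271.4, 197.0, 423.5, 274.6] [ 499. -236.] [373. 107.] 77.2
carrier 4 0.57 [78.2, 194.0, 240.9, 292.6] [ 489. -222.] [374. 163.] 78.1
tray 3 0.89 [208.1, 121.8, 329.7, 171.9] [705. -24.] [118. 300.] 1.9
tray 4 0.86 [225.7, 193.7, 345.3, 300.9] [710. -28.] [118. 311.] 2.2
sled_mid 3 0.93 [357.2, 220.7, 407.8, 270.0] [ 480. -307.] [105. 102.] 77.5
sled_mid 4 0.89 [99.3, 218.5, 155.2, 274.7] [ 490. -306.] [ 95. 141.] 78.0
bar ends [ 0.5363 -0.0621] [ 0.4635 -0.3927]
tray corners [array([0.7506, 0.1245]), array([ 0.7645, -0.1728]), array([ 0.656 , -0.1733]), array([0.6442, 0.1191])]
[-0.05169547  0.58708271  0.8841181 ] [ 0.39 -0.02  0.99]
```

View pics/c.png

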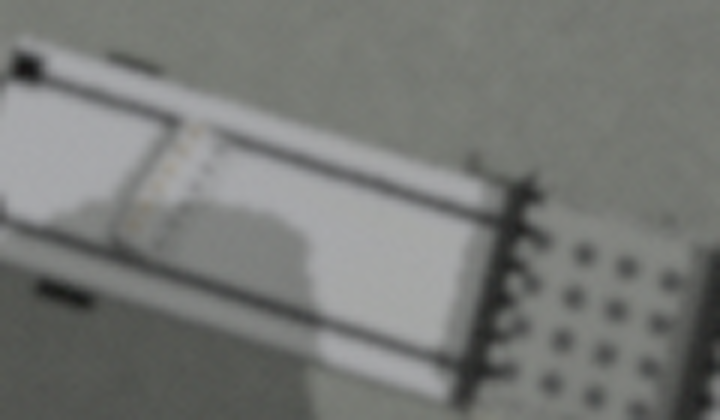

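The top picture shows the bur stand at about (308,221) px, on the bar between sled and buffers and turned about 17° from square. The spray hub is at (168,216), the cup at (202,204), and the jar is mid-tray. I'm moving above the bur stand.

{"name": "jog_arm", "arguments": {
  "steps": [0.457,-0.349,0.08,0.805,0.457,-0.349,0.08,0.805,0.457,-0.349,0.08,0.805,0.457,-0.349,0.08,0.805,0.457,-0.349,0.08,0.805,0.457,-0.349,0.08,0.805,0.457,-0.349,0.08,0.805,0.457,-0.349,0.08,0.805,0.457,-0.349,0.08,0.805,0.457,-0.349,0.08,0.805,0.457,-0.349,0.08,0.805,0.457,-0.349,0.08,0.805],
  "grip": 0.65,
  "grip_force": 30
}}

```text
clock: 3.5
tool_pos: [0.5177, -0.1328, 0.1511]
orientation: [-0.0, 0.967, -0.256, 0.0]
wrist_force: [0.5, -0.3, 0.1]
grip_width: 0.651
finger_force: 0.0
```

{"name": "jog_arm", "arguments": {
  "steps": [0,0.002,0.04,0,0,0.002,0.08,0,0,0.002,0.1,0,0,0.002,0.115,0,0,0.002,0.121,0,0,0.002,0.121,0,0,0.002,0.121,0]
}}

```text
clock: 4.2
tool_pos: [0.516, -0.1369, 0.031]
orientation: [0.0, 0.967, -0.256, 0.0]
wrist_force: [-0.4, 0.6, 0.8]
grip_width: 0.652
finger_force: 0.0
```

{"name": "jog_arm", "arguments": {
  "steps": [0,0,0,0,0,0,0,0,0,0,0,0,0,0,0,0,0,0,0,0,0,0,0,0,0,0,0,0],
  "grip": 0,
  "grip_force": 30
}}

```text
clock: 4.9
tool_pos: [0.516, -0.1368, 0.0311]
orientation: [0.0, 0.967, -0.256, 0.001]
wrist_force: [-1.6, 1.4, 8.1]
grip_width: 0.273
finger_force: 29.6
```

{"name": "jog_arm", "arguments": {
  "steps": [0,0,-0.01,0,0,0,-0.03,0,0,0,-0.06,0,0,0,-0.1,0,0,0,-0.12,0,0,0,-0.12,0,0,0,-0.12,0]
}}

```text
clock: 5.6
tool_pos: [0.5155, -0.1366, 0.1506]
orientation: [0.0, 0.967, -0.256, 0.0]
wrist_force: [0.8, -0.5, -2.2]
grip_width: 0.274
finger_force: 30.0
```

```bash
python3 - <<'E'
from h import *
b=snapshot("scene")
i=b["image"][100:340,60:400];cv2.imwrite("pics/d.png",cv2.resize(i,None,fx=2.3,fy=2.3,interpolation=cv2.INTER_CUBIC))
p,R,s=tool();print(p,s["grip_width"],s["wrist_force"])
u=np.array([np.cos(np.radians(92.2)),np.sin(np.radians(92.2))]);c=np.array([.706,-.024])
for d in (.085,-.085): print(d,c+u*d)
to([*(c-u*.085),.15])
E
```

```text
[ 0.51505512 -0.1364778   0.14985032] 0.2682625976441728 [ 0.36582796 -0.73186438 -1.37977351]
0.085 [0.70273704 0.06093735]
-0.085 [ 0.70926296 -0.10893735]
shift [ 0.1552 -0.12   -0.0003]
```

View pics/d.png

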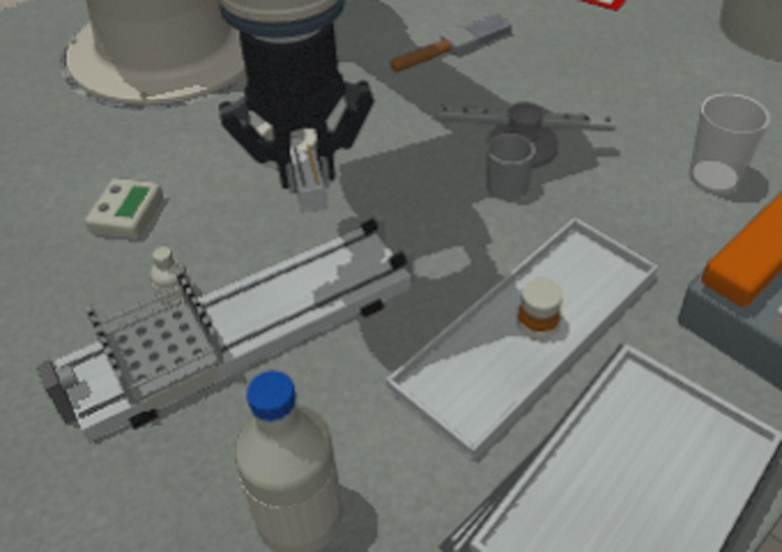

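The bur stand hangs upright in the fingers. Next I carry it to the −y half of the tray.

{"name": "jog_arm", "arguments": {
  "steps": [0.03,-0.023,0,-0.1,0.062,-0.048,0,-0.2,0.093,-0.072,0,-0.3,0.124,-0.096,0,-0.42,0.145,-0.112,0,-0.53,0.155,-0.12,0,-0.55,0.155,-0.12,0.03,-0.55,0.155,-0.12,0.07,-0.55,0.155,-0.12,0.1,-0.55,0.155,-0.12,0.12,-0.55,0.155,-0.12,0.125,-0.55,0.155,-0.12,0.125,-0.55]
}}

```text
clock: 6.85
tool_pos: [0.7087, -0.1088, 0.0238]
orientation: [-0.0, 1.0, 0.016, -0.001]
wrist_force: [0.6, 0.6, -0.4]
grip_width: 0.275
finger_force: 30.0
```

{"name": "jog_arm", "arguments": {
  "steps": [0,0,0.005,0,0,0,0.01,0,0,0,0.013,0,0,0,0.013,0]
}}

```text
clock: 7.25
tool_pos: [0.7095, -0.109, 0.0122]
orientation: [-0.0, 1.0, 0.016, -0.0]
wrist_force: [-0.3, 0.1, -0.5]
grip_width: 0.271
finger_force: 30.0
```

{"name": "jog_arm", "arguments": {
  "steps": [0,0,0.001,0,0,0,0.001,0]
}}

```text
clock: 7.45
tool_pos: [0.7097, -0.109, 0.0114]
orientation: [0.0, 1.0, 0.016, 0.0]
wrist_force: [0.3, -0.9, -0.9]
grip_width: 0.272
finger_force: 30.0
```

{"name": "jog_arm", "arguments": {
  "steps": [0,0,0,0,0,0,0,0,0,0,0,0,0,0,0,0,0,0,-0.02,0,0,0,-0.06,0,0,0,-0.1,0,0,0,-0.14,0,0,0,-0.14,0],
  "grip": 0.55
}}

```text
clock: 8.35
tool_pos: [0.7125, -0.1096, 0.1577]
orientation: [0.001, 1.0, 0.016, 0.005]
wrist_force: [1.4, -0.8, 0.2]
grip_width: 0.551
finger_force: 0.0
```

```bash
python3 - <<'E'
from h import *
a=snapshot("top");b=snapshot("scene")
where(a,["cup_mid","bur_mid"],1);where(b,["cup_mid","bur_mid","spray_hub"],1)
for p in (a,b):
    t=trace(p,"cup_mid")[0];l,T,r,B=t["box"];print(t["box"],t["confidence"])
    m=np.array(t["pixels"],np.uint8)
    # fit silhouette
    from scipy.optimize import minimize
    th=np.linspace(0,2*np.pi,40)
    def f(q):
        P=[proj(p,[q[0]+rr*np.cos(k),q[1]+rr*np.sin(k),z]) for rr,z in((.026,0),(.028,.06)) for k in th]
        h=cv2.convexHull(np.array(P,np.float32))
        M=np.zeros((384*4,512*4),np.uint8);cv2.fillConvexPoly(M,(h*4).astype(np.int32),1)
        M=cv2.resize(M.astype(np.float32),(512,384),interpolation=cv2.INTER_AREA)
        return np.abs(M-m).sum()
    r=minimize(f,[.541,.122],method="Nelder-Mead",options=dict(initial_simplex=[[.541,.122],[.548,.122],[.541,.129]]));print(r.x,r.fun,m.sum())
to([.541,.123,.15])
E
```

```text
7 cup_mid [ 0.7312 -0.0319] [297. 244.] 0.44
7 bur_mid [ 0.7104 -0.1181] [264. 258.] 0.96
7 spray_hub [0.5142 0.1901] [288. 153.] 0.75Traceback (most recent call last):
  File "<stdin>", line 5, in <module>
IndexError: list index out of range
```

{"name": "jog_arm", "arguments": {
  "steps": [-0.163,-0.237,0.0,0.55,-0.163,-0.237,0.0,0.55,-0.163,-0.237,0.0,0.55,-0.163,-0.237,0.0,0.55,-0.163,-0.237,0.0,0.55,-0.163,-0.237,0.0,0.55,-0.163,-0.237,0.0,0.55,-0.163,-0.237,0.0,0.55],
  "grip": 1.0
}}

```text
clock: 9.55
tool_pos: [0.5387, 0.123, 0.1512]
orientation: [0.0, 0.967, -0.255, -0.0]
wrist_force: [0.1, 0.6, 0.3]
grip_width: 0.999
finger_force: 0.0
```

```bash
python3 - <<'E'
from h import *
b=snapshot("scene")
where(b,["cup_mid","bur_mid"],1)
p,R,s=tool();print(p,s["grip_width"])
to([.541,.123,.035])
i=b["image"].copy()
for k in np.linspace(0,6.28,24):
    for r,z in ((.026,0),(.028,.06)):
        u=proj(b,[.541+r*np.cos(k),.123+r*np.sin(k),z]);i[int(round(u[1])),int(round(u[0]))]=(0,0,255)
cv2.imwrite("pics/e.png",cv2.resize(i[100:260,200:360],None,fx=3.7,fy=3.7,interpolation=cv2.INTER_NEAREST))
E
```

```text
8 cup_mid [0.5367 0.1204] [277. 172.] 0.96
8 bur_mid [ 0.7176 -0.1142] [268. 259.] 0.59
[0.53970078 0.12173654 0.15110742] 1.0018747293714714
shift [ 0.0005 -0.0017  0.1161]
```

View pics/e.png

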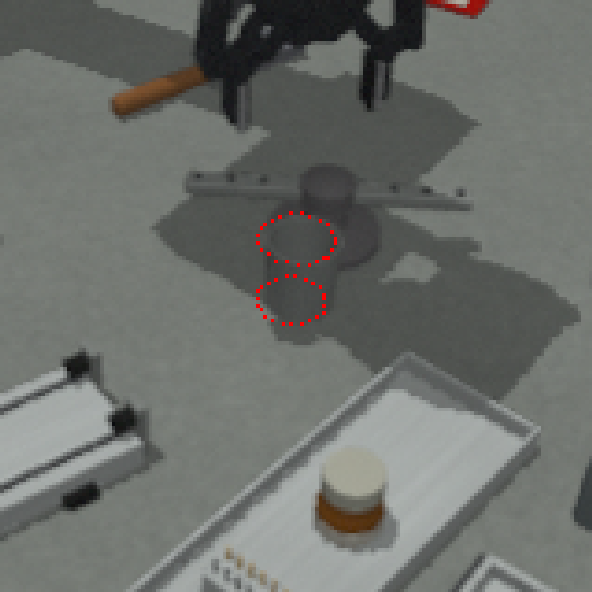

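The bur stand is upright in the tray at about (268,259) px. The cup is at about (281,172) px, roughly 2 px right of my model. I'm shifting slightly and going down on it.

{"name": "jog_arm", "arguments": {
  "steps": [0,-0.003,0.03,0,0,-0.003,0.06,0,0,-0.003,0.08,0,0,-0.003,0.1,0,0,-0.003,0.115,0,0,-0.003,0.127,0,0,-0.003,0.127,0]
}}

```text
clock: 10.4
tool_pos: [0.5401, 0.1244, 0.0229]
orientation: [0.0, 0.967, -0.256, -0.001]
wrist_force: [-0.8, -0.0, 0.1]
grip_width: 1.001
finger_force: 0.0
```

{"name": "jog_arm", "arguments": {
  "steps": [0,0,0,0,0,0,0,0,0,0,0,0,0,0,0,0,0,0,0,0,0,0,0,0],
  "grip": 0,
  "grip_force": 30
}}

```text
clock: 11.0
tool_pos: [0.5411, 0.1251, 0.0252]
orientation: [-0.0, 0.967, -0.256, 0.001]
wrist_force: [-0.8, -0.2, 6.6]
grip_width: 0.637
finger_force: 30.7
```

{"name": "jog_arm", "arguments": {
  "steps": [0,0,-0.01,0,0,0,-0.03,0,0,0,-0.06,0,0,0,-0.09,0,0,0,-0.11,0,0,0,-0.11,0]
}}

```text
clock: 11.6
tool_pos: [0.5419, 0.1254, 0.1378]
orientation: [-0.001, 0.967, -0.256, 0.002]
wrist_force: [-0.2, 0.1, -1.1]
grip_width: 0.637
finger_force: 32.1
```

```bash
python3 - <<'E'
from h import *
p,R,s=tool();print(p,s["grip_width"],s["wrist_force"])
to([.703,.064,.135])
b=snapshot("scene");where(b,["cup_mid"],1)
a=snapshot("top");where(a,["jar","bur_mid","tray"],1)
E
```

```text
[0.54193441 0.1253751  0.13777561] 0.6365038006039959 [-0.18783606  0.12466272 -1.12995758]
shift [ 0.1703 -0.0263  0.0036]
9 cup_mid [ 0.7143 -0.0384] [289. 241.] 0.53
10 jar [ 0.7134 -0.0157] [265. 145.] 0.64
10 bur_mid [ 0.7029 -0.1055] [301. 148.] 0.65
10 tray [ 0.7072 -0.0214] [267. 148.] 0.7
```

{"name": "jog_arm", "arguments": {
  "steps": [0.04,-0.007,0,-0.13,0.08,-0.014,0,-0.26,0.12,-0.021,0,-0.39,0.15,-0.026,0,-0.5,0.169,-0.028,0,-0.55,0.169,-0.028,0.02,-0.55,0.169,-0.028,0.05,-0.55,0.169,-0.028,0.075,-0.55,0.169,-0.028,0.09,-0.55,0.169,-0.028,0.097,-0.55,0.169,-0.028,0.099,-0.55,0.169,-0.028,0.099,-0.55]
}}

```text
clock: 13.1
tool_pos: [0.7016, 0.0659, 0.0359]
orientation: [0.0, 1.0, 0.016, 0.0]
wrist_force: [0.9, 0.5, -0.2]
grip_width: 0.636
finger_force: 32.0
```

{"name": "jog_arm", "arguments": {
  "steps": [0,0,0.003,0,0,0,0.004,0,0,0,0.004,0]
}}

```text
clock: 13.4
tool_pos: [0.7013, 0.0659, 0.0316]
orientation: [0.0, 1.0, 0.016, 0.0]
wrist_force: [-0.1, -0.6, -1.5]
grip_width: 0.636
finger_force: 32.0
```

{"name": "jog_arm", "arguments": {
  "steps": [0,0,0.001,0,0,0,0.002,0,0,0,0.002,0]
}}

```text
clock: 13.7
tool_pos: [0.7013, 0.0659, 0.0294]
orientation: [0.0, 1.0, 0.016, 0.0]
wrist_force: [0.4, -0.2, 0.4]
grip_width: 0.637
finger_force: 32.1
```

{"name": "jog_arm", "arguments": {
  "steps": [0,0,0,0,0,0,0,0,0,0,0,0,0,0,-0.01,0,0,0,-0.03,0,0,0,-0.06,0,0,0,-0.1,0,0,0,-0.13,0,0,0,-0.13,0],
  "grip": 0.8
}}

```text
clock: 14.6
tool_pos: [0.7036, 0.066, 0.165]
orientation: [0.0, 1.0, 0.016, 0.004]
wrist_force: [0.8, -0.3, 0.9]
grip_width: 0.797
finger_force: 0.0
```

{"name": "jog_arm", "arguments": {
  "steps": [-0.233,0.367,0,-1.323,-0.233,0.367,0,-1.323,-0.233,0.367,0,-1.323,-0.233,0.367,0,-1.323,-0.233,0.367,0,-1.323,-0.233,0.367,0,-1.323,-0.233,0.367,0,-1.323,-0.233,0.367,0,-1.323,-0.233,0.367,0,-1.323,-0.233,0.367,0,-1.323,-0.233,0.367,0,-1.323,-0.233,0.367,0,-1.323],
  "grip": 0
}}

```text
clock: 15.8
tool_pos: [0.4801, -0.3085, 0.1593]
orientation: [-0.0, 0.78, 0.626, 0.0]
wrist_force: [0.7, 0.9, 0.5]
grip_width: 0.0
finger_force: 0.0
```

```bash
python3 - <<'E'
from h import *
b=snapshot("scene");a=snapshot("top")
where(b,["sled_mid","cup_mid","bur_mid","carrier"],1);where(a,["cup_mid","spray_hub","spray_end","jar"],1)
p,R,s=tool();print(p,R.round(3),s["grip_width"])
to([.4825,-.308,.045])
cv2.imwrite("pics/f.png",np.hstack([cv2.resize(b["image"][110:310,60:340],None,fx=1.43,fy=2,interpolation=cv2.INTER_CUBIC),cv2.resize(a["image"][110:310,110:310],None,fx=2,fy=2)]))
E
```

```text
11 sled_mid [ 0.4838 -0.3031] [131. 250.] 0.67
11 cup_mid [0.7046 0.0719] [315. 213.] 0.87
11 bur_mid [ 0.7128 -0.1172] [265. 259.] 0.65
11 carrier [ 0.5063 -0.2255] [168. 244.] 0.92
12 cup_mid [0.7005 0.0651] [233. 143.] 0.73
12 spray_hub [0.5071 0.193 ] [171. 214.] 0.74
12 spray_end [0.5071 0.1934] [171. 214.] 0.36
12 jar [0.5147 0.2056] [170. 213.] 0.41
[ 0.48048423 -0.30830037  0.1592766 ] [[ 0.213  0.977  0.   ]
 [ 0.977 -0.213 -0.   ]
 [-0.     0.    -1.   ]] 0.0019566355613196886
shift [0.0007 0.0019 0.1143]
```

View pics/f.png

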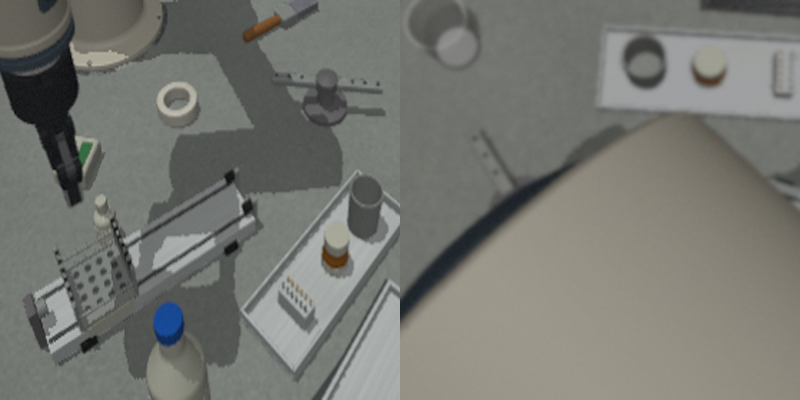

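Both objects stand upright in the tray beside the jar: the cup at the right end and the bur stand at the near end. The closed fingers are above the sled with tool x along the rail, so I lower them inside.

{"name": "jog_arm", "arguments": {
  "steps": [0.002,0.009,0.03,0,0.002,0.009,0.06,0,0.002,0.009,0.08,0,0.002,0.009,0.095,0,0.002,0.009,0.107,0,0.002,0.009,0.112,0,0.002,0.009,0.112,0]
}}

```text
clock: 17.0
tool_pos: [0.4894, -0.3084, 0.0469]
orientation: [-0.0, 0.779, 0.627, -0.0]
wrist_force: [0.7, 0.4, 1.2]
grip_width: -0.0
finger_force: 0.0
```

{"name": "jog_arm", "arguments": {
  "steps": [0.006,0,0,0,0.012,0,0,0,0.017,0,0,0,0.022,0,0,0,0.027,0,0,0,0.032,0,0,0,0.038,0,0,0,0.044,0,0,0,0.05,0,0,0,0.056,0,0,0,0.062,0,0,0,0.068,0,0,0]
}}

```text
clock: 18.2
tool_pos: [0.5043, -0.2417, 0.0473]
orientation: [0.0, 0.779, 0.627, 0.0]
wrist_force: [0.9, -2.3, 1.5]
grip_width: 0.001
finger_force: 1.2
```

{"name": "jog_arm", "arguments": {
  "steps": [0.007,0,0,0,0.014,0,0,0,0.021,0,0,0,0.028,0,0,0,0.035,0,0,0,0.042,0,0,0,0.049,0,0,0,0.056,0,0,0,0.063,0,0,0,0.07,0,0,0,0.077,0,0,0,0.084,0,0,0]
}}

```text
clock: 19.4
tool_pos: [0.5221, -0.1594, 0.0473]
orientation: [0.0, 0.779, 0.627, 0.0]
wrist_force: [1.4, -3.5, 0.2]
grip_width: -0.003
finger_force: 1.2
```

```bash
python3 - <<'E'
from h import *
b=snapshot("scene")
where(b,["sled_mid","carrier"],1)
p,R,s=tool();print(p,s["wrist_force"])
E
```

```text
13 sled_mid [ 0.5143 -0.1819] [184. 227.] 0.94
13 carrier [ 0.5041 -0.231 ] [166. 245.] 0.91
[ 0.52163884 -0.15928898  0.04714764] [ 0.23655976  0.79899853 -0.15537146]
```

{"name": "jog_arm", "arguments": {
  "steps": [0.006,0,0,0,0.012,0,0,0,0.018,0,0,0,0.024,0,0,0,0.03,0,0,0,0.035,0,0,0,0.039,0,0,0,0.043,0,0,0,0.046,0,0,0,0.049,0,0,0,0.052,0,0,0,0.054,0,0,0]
}}

```text
clock: 20.75
tool_pos: [0.5335, -0.107, 0.0473]
orientation: [-0.0, 0.779, 0.627, 0.0]
wrist_force: [-1.5, -1.8, -1.0]
grip_width: -0.003
finger_force: 1.1
```

{"name": "jog_arm", "arguments": {
  "steps": [0.002,0,0,0,0.004,0,0,0,0.006,0,0,0,0.008,0,0,0]
}}

```text
clock: 21.15
tool_pos: [0.5353, -0.0993, 0.0473]
orientation: [0.0, 0.779, 0.627, 0.0]
wrist_force: [-0.8, -2.7, -0.7]
grip_width: -0.001
finger_force: 1.1
```

{"name": "jog_arm", "arguments": {
  "steps": [0.002,0,0,0,0.004,0,0,0,0.006,0,0,0,0.008,0,0,0,0.009,0,0,0]
}}

```text
clock: 21.65
tool_pos: [0.537, -0.0917, 0.0473]
orientation: [0.001, 0.779, 0.627, -0.001]
wrist_force: [-7.7, -24.5, -1.2]
grip_width: -0.0
finger_force: 13.0
```

The sled is against the far buffers: the force rose gently to about 25 N. Now I push the other plate back towards home.

{"name": "jog_arm", "arguments": {
  "steps": [-0.01,0,0,0,-0.025,0,0,0,-0.038,0,0,0,-0.046,0,0,0,-0.05,0,0,0,-0.054,0,0,0,-0.058,0,0,0,-0.062,0,0,0,-0.066,0,0,0,-0.072,0,0,0,-0.079,0,0,0,-0.086,0,0,0]
}}

```text
clock: 22.85
tool_pos: [0.5186, -0.1752, 0.0473]
orientation: [-0.0, 0.779, 0.627, -0.0]
wrist_force: [-0.3, 1.9, 0.3]
grip_width: -0.003
finger_force: 1.2
```

{"name": "jog_arm", "arguments": {
  "steps": [-0.007,0,0,0,-0.014,0,0,0,-0.021,0,0,0,-0.028,0,0,0,-0.035,0,0,0,-0.042,0,0,0,-0.049,0,0,0,-0.056,0,0,0,-0.063,0,0,0,-0.07,0,0,0,-0.077,0,0,0,-0.084,0,0,0]
}}

```text
clock: 24.05
tool_pos: [0.5007, -0.2573, 0.0473]
orientation: [-0.0, 0.779, 0.627, -0.0]
wrist_force: [-1.3, 3.0, -0.4]
grip_width: -0.002
finger_force: 1.2
```

{"name": "jog_arm", "arguments": {
  "steps": [-0.007,0,0,0,-0.014,0,0,0,-0.021,0,0,0,-0.028,0,0,0,-0.035,0,0,0,-0.042,0,0,0,-0.049,0,0,0,-0.056,0,0,0,-0.062,0,0,0,-0.067,0,0,0,-0.07,0,0,0,-0.072,0,0,0]
}}

```text
clock: 25.25
tool_pos: [0.4855, -0.3274, 0.0473]
orientation: [0.0, 0.779, 0.627, 0.0]
wrist_force: [-1.3, 1.8, 0.6]
grip_width: 0.004
finger_force: 1.1
```

```bash
python3 - <<'E'
from h import *
b=snapshot("scene")
where(b,["sled_mid","carrier"],1)
p,R,s=tool();print(p,s["wrist_force"], p[:2]@[.215,.977])
E
```

```text
14 sled_mid [ 0.4833 -0.2956] [134. 247.] 0.66
14 carrier [ 0.5083 -0.2256] [169. 245.] 0.89
[ 0.48573842 -0.32739999  0.04739256] [ 0.27878358 -0.32215589  0.45417785] -0.21543603514305232
```

{"name": "jog_arm", "arguments": {
  "steps": [-0.005,0,0,0,-0.01,0,0,0,-0.015,0,0,0,-0.02,0,0,0,-0.023,0,0,0,-0.025,0,0,0,-0.027,0,0,0,-0.029,0,0,0,-0.031,0,0,0]
}}

```text
clock: 26.3
tool_pos: [0.4789, -0.3575, 0.0473]
orientation: [0.0, 0.779, 0.627, 0.0]
wrist_force: [1.8, 1.8, 1.6]
grip_width: -0.002
finger_force: 1.1
```

{"name": "jog_arm", "arguments": {
  "steps": [-0.002,0,0,0,-0.003,0,0,0,-0.004,0,0,0,-0.005,0,0,0]
}}

```text
clock: 26.7
tool_pos: [0.4778, -0.3623, 0.0473]
orientation: [-0.0, 0.779, 0.627, -0.0]
wrist_force: [1.1, 1.8, 0.5]
grip_width: -0.002
finger_force: 1.0
```

{"name": "jog_arm", "arguments": {
  "steps": [-0.0015,0,0,0,-0.003,0,0,0,-0.0045,0,0,0,-0.006,0,0,0]
}}

```text
clock: 27.1
tool_pos: [0.4773, -0.3637, 0.0472]
orientation: [-0.003, 0.779, 0.627, 0.002]
wrist_force: [22.5, 47.8, 14.9]
grip_width: 0.001
finger_force: 25.4
```

{"name": "jog_arm", "arguments": {
  "steps": [0.01,0,0,0,0.025,0,0,0,0.03,0,0,0,0.03,0,-0.03,0,0.03,0,-0.07,0,0.03,0,-0.11,0,0.03,0,-0.13,0,0.03,0,-0.13,0]
}}

```text
clock: 27.9
tool_pos: [0.4841, -0.3398, 0.1804]
orientation: [0.003, 0.779, 0.627, 0.0]
wrist_force: [0.8, -0.4, -0.2]
grip_width: 0.004
finger_force: 0.0
```

```bash
python3 - <<'E'
from h import *
b=snapshot("scene");a=snapshot("top")
where(b,["sled_mid","spray_hub","spray_end"],2)
p,R,s=tool();print(p,s["wrist_force"],s["joint_pos"])
i=b["image"];cv2.imwrite("pics/g.png",cv2.resize(i[100:310,60:340],None,fx=2.8,fy=2.8,interpolation=cv2.INTER_CUBIC))
# hub circle/arm test overlay coords
t=trace(b,"spray_hub");print(t[0]["box"],t[0]["confidence"])
for c in ([.5008,.1986],[.508,.2024],[.5142,.1901],[.507,.196]): print(c,proj(b,[*c,.058]).round(1),proj(b,[*c,0]).round(1))
E
```

```text
15 sled_mid [ 0.4748 -0.3318] [117. 255.] 0.72
15 spray_hub [0.509  0.2112] [291. 149.] 0.96
15 spray_end [0.4136 0.1349] [249. 146.] 0.9
[ 0.48240776 -0.33838111  0.17608732] [ 0.03181415 -0.82361449 -0.86094915] [-7.12965273e-01  5.02444096e-01  1.50115854e+00 -8.88190299e-05
  1.13999510e+00 -4.97920715e-01]
[253.5, 145.3, 326.4, 154.4] 0.56
[0.5008, 0.1986] [286.5 146. ] [284.9 161.9]
[0.508, 0.2024] [289.3 146.5] [287.6 162.4]
[0.5142, 0.1901] [288.1 149.3] [286.5 165.3]
[0.507, 0.196] [287.5 147.3] [286.  163.2]
```

View pics/g.png

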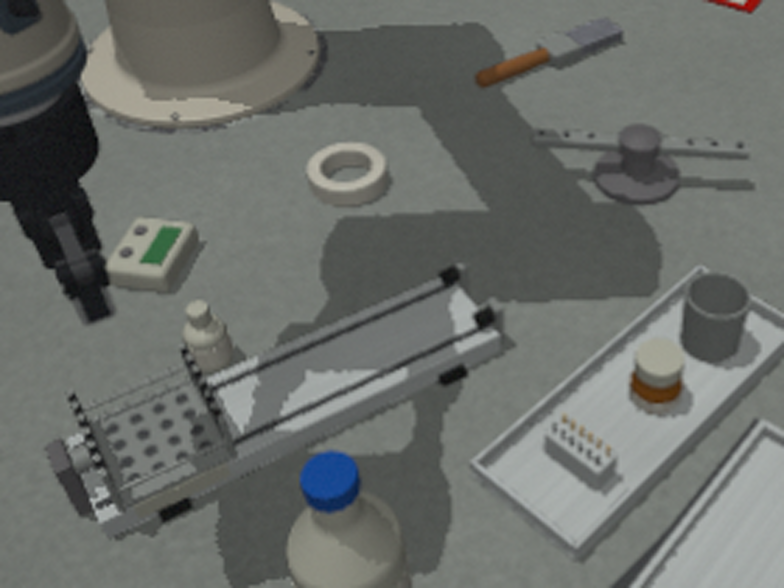

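The sled sits home against the coupling nozzle at about (117,255) px, and the spray hub is at about (288,148) px. Next I go above a point beside the near half of the spray arm.

{"name": "jog_arm", "arguments": {
  "steps": [0.447,-0.108,0,0,0.447,-0.108,0,0,0.447,-0.108,0,0,0.447,-0.108,0,0,0.447,-0.108,0,0,0.447,-0.108,0,0,0.447,-0.108,0,0,0.447,-0.108,0,0,0.447,-0.108,0,0,0.447,-0.108,0,0,0.447,-0.108,0,0,0.447,-0.108,0,0]
}}

```text
clock: 29.4
tool_pos: [0.4726, 0.1203, 0.1769]
orientation: [-0.0, 0.779, 0.627, -0.0]
wrist_force: [0.7, -0.7, -0.3]
grip_width: 0.001
finger_force: 0.0
```

```bash
python3 - <<'E'
from h import *
p,R,s=tool();print(p)
hub=np.array([.507,.199]);P=lambda d:np.array([*(hub+.085*np.array([np.cos(np.radians(d)),np.sin(np.radians(d))])),.031])
to(P(246))
for c in range(3):
    d0=246-120*c
    r=[[*(R.T@(P(d0-10*k)-P(d0)))[:2].round(3),0,0] for k in range(1,13)]
    print([float(v) for q in r for v in q])
b=snapshot("scene");i=b["image"][100:220,200:360]
cv2.imwrite("pics/k.png",cv2.resize(i,None,fx=4,fy=4,interpolation=cv2.INTER_CUBIC))
E
```

```text
[0.47264544 0.12030121 0.17686258]
shift [ 0.0011 -0.0003  0.1459]
[0.004, -0.014, 0.0, 0.0, 0.011, -0.027, 0.0, 0.0, 0.02, -0.039, 0.0, 0.0, 0.031, -0.049, 0.0, 0.0, 0.043, -0.058, 0.0, 0.0, 0.057, -0.063, 0.0, 0.0, 0.071, -0.067, 0.0, 0.0, 0.086, -0.068, 0.0, 0.0, 0.1, -0.066, 0.0, 0.0, 0.115, -0.062, 0.0, 0.0, 0.128, -0.055, 0.0, 0.0, 0.14, -0.046, 0.0, 0.0]
[0.01, 0.011, 0.0, 0.0, 0.018, 0.023, 0.0, 0.0, 0.024, 0.037, 0.0, 0.0, 0.028, 0.051, 0.0, 0.0, 0.028, 0.066, 0.0, 0.0, 0.027, 0.081, 0.0, 0.0, 0.022, 0.095, 0.0, 0.0, 0.016, 0.108, 0.0, 0.0, 0.007, 0.12, 0.0, 0.0, -0.004, 0.13, 0.0, 0.0, -0.016, 0.138, 0.0, 0.0, -0.03, 0.144, 0.0, 0.0]
[-0.014, 0.003, 0.0, 0.0, -0.029, 0.004, 0.0, 0.0, -0.044, 0.003, 0.0, 0.0, -0.058, -0.002, 0.0, 0.0, -0.071, -0.008, 0.0, 0.0, -0.083, -0.017, 0.0, 0.0, -0.093, -0.028, 0.0, 0.0, -0.102, -0.04, 0.0, 0.0, -0.107, -0.054, 0.0, 0.0, -0.111, -0.068, 0.0, 0.0, -0.112, -0.083, 0.0, 0.0, -0.11, -0.098, 0.0, 0.0]
```

View pics/k.png

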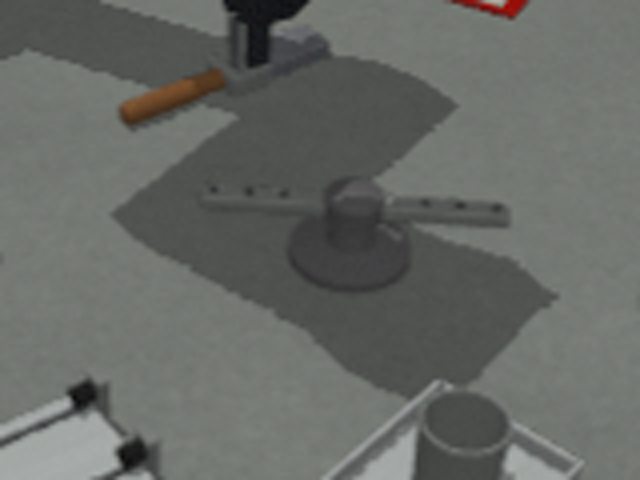

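The spray arm is where it was, with ends at crop (205,195) and (510,212), and the spot for the fingers is clear. I lower the fingers and push clockwise.

{"name": "jog_arm", "arguments": {
  "steps": [0.001,0,0.04,0,0.001,0,0.08,0,0.001,0,0.105,0,0.001,0,0.125,0,0.001,0,0.14,0,0.001,0,0.146,0,0.001,0,0.146,0]
}}

```text
clock: 30.15
tool_pos: [0.4728, 0.1209, 0.0308]
orientation: [-0.0, 0.779, 0.627, -0.001]
wrist_force: [0.0, -0.4, 0.3]
grip_width: 0.003
finger_force: 0.0
```

{"name": "jog_arm", "arguments": {
  "steps": [0.002,-0.007,0,0,0.004,-0.014,0,0,0.011,-0.027,0,0,0.02,-0.039,0,0,0.031,-0.049,0,0,0.043,-0.058,0,0,0.057,-0.063,0,0,0.071,-0.067,0,0,0.086,-0.068,0,0,0.1,-0.066,0,0,0.115,-0.062,0,0,0.128,-0.055,0,0]
}}

```text
clock: 31.35
tool_pos: [0.4464, 0.26, 0.0313]
orientation: [-0.0, 0.779, 0.627, -0.0]
wrist_force: [-0.4, -1.3, -0.2]
grip_width: 0.0
finger_force: 0.7
```

{"name": "jog_arm", "arguments": {
  "steps": [0.012,0.009,0,0,0.022,0.02,0,0,0.03,0.032,0,0,0.036,0.046,0,0,0.04,0.06,0,0,0.04,0.075,0,0,0.039,0.09,0,0,0.034,0.104,0,0,0.028,0.117,0,0,0.019,0.129,0,0,0.008,0.139,0,0,-0.004,0.147,0,0]
}}

```text
clock: 32.55
tool_pos: [0.5899, 0.2221, 0.0313]
orientation: [0.0, 0.779, 0.627, 0.0]
wrist_force: [-1.0, 0.7, -0.6]
grip_width: -0.004
finger_force: 0.6
```

```bash
python3 - <<'E'
from h import *
p,R,s=tool();print(p,s["wrist_force"]);d=p[:2]-[.507,.199];print(np.hypot(*d),np.degrees(np.arctan2(d[1],d[0])))
b=snapshot("scene");where(b,["spray_hub","spray_end"],2)
E
```

```text
[0.58991017 0.22213179 0.03128008] [-1.01786821  0.66244764 -0.61624976]
0.08607657391597537 15.589009158754232
18 spray_hub [0.5155 0.2052] [292. 151.] 0.66
18 spray_end [0.6174 0.2   ] [319. 168.] 0.96
```

{"name": "jog_arm", "arguments": {
  "steps": [-0.014,0.006,0,0,-0.028,0.009,0,0,-0.043,0.01,0,0,-0.058,0.009,0,0,-0.072,0.004,0,0,-0.085,-0.002,0,0,-0.097,-0.011,0,0,-0.107,-0.022,0,0,-0.116,-0.034,0,0,-0.121,-0.048,0,0,-0.125,-0.062,0,0,-0.126,-0.077,0,0]
}}

```text
clock: 33.9
tool_pos: [0.4863, 0.116, 0.0315]
orientation: [0.0, 0.779, 0.627, 0.0]
wrist_force: [1.5, 0.6, -0.4]
grip_width: 0.0
finger_force: 0.7
```

```bash
python3 - <<'E'
from h import *
p,R,s=tool();print(p,s["wrist_force"]);d=p[:2]-[.507,.199];a0=np.degrees(np.arctan2(d[1],d[0]))%360;print(np.hypot(*d),a0)
hub=np.array([.507,.199]);P=lambda d:hub+.085*np.array([np.cos(np.radians(d)),np.sin(np.radians(d))])
print([float(v) for k in range(1,13) for v in (*(R[:2,:2].T@(P(a0-10*k)-P(a0))).round(3),0,0)])
E
```

```text
[0.48628335 0.11604452 0.03151815] [ 1.53245786  0.59866848 -0.36429173]
0.08550316925956288 255.97820260238916
[0.002, -0.015, 0.0, 0.0, 0.006, -0.029, 0.0, 0.0, 0.013, -0.042, 0.0, 0.0, 0.021, -0.054, 0.0, 0.0, 0.032, -0.064, 0.0, 0.0, 0.045, -0.072, 0.0, 0.0, 0.058, -0.078, 0.0, 0.0, 0.073, -0.082, 0.0, 0.0, 0.087, -0.082, 0.0, 0.0, 0.102, -0.081, 0.0, 0.0, 0.116, -0.076, 0.0, 0.0, 0.13, -0.07, 0.0, 0.0]
```

{"name": "jog_arm", "arguments": {
  "steps": [0.002,-0.015,0,0,0.006,-0.029,0,0,0.013,-0.042,0,0,0.021,-0.054,0,0,0.032,-0.064,0,0,0.045,-0.072,0,0,0.058,-0.078,0,0,0.07,-0.081,0,0,0.078,-0.082,0,0,0.078,-0.082,0,0,0.065,-0.078,0,0,0.06,-0.078,0,0]
}}

```text
clock: 35.1
tool_pos: [0.4238, 0.1906, 0.0312]
orientation: [-0.0, 0.779, 0.627, -0.0]
wrist_force: [0.8, 0.3, -0.6]
grip_width: 0.002
finger_force: 0.0
```

{"name": "jog_arm", "arguments": {
  "steps": [0,0,-0.02,0,0,0,-0.05,0,0,0,-0.09,0,0,0,-0.13,0,0,0,-0.15,0,0,0,-0.15,0,0,0,-0.15,0]
}}

```text
clock: 35.8
tool_pos: [0.4237, 0.1913, 0.1812]
orientation: [0.0, 0.779, 0.627, 0.0]
wrist_force: [-0.3, 0.9, -0.6]
grip_width: 0.003
finger_force: 0.0
```

```bash
python3 - <<'E'
from h import *
b=snapshot("scene");where(b,["spray_hub","spray_end","sled_mid","cup_mid","bur_mid","jar","vial"],1)
cv2.imwrite("pics/z.png",cv2.resize(b["image"][100:340,60:400],None,fx=2.3,fy=2.3,interpolation=cv2.INTER_CUBIC))
p,R,s=tool();print(p,s["clock"],s["wrist_force"])
E
```

```text
19 spray_hub [0.5108 0.2143] [292. 149.] 0.6
19 spray_end [0.4057 0.2503] [274. 129.] 0.92
19 sled_mid [ 0.4754 -0.3331] [116. 255.] 0.79
19 cup_mid [0.6966 0.0728] [313. 211.] 0.64
19 bur_mid [ 0.7156 -0.1162] [266. 259.] 0.57
19 jar [ 0.7118 -0.0171] [293. 243.] 0.84
19 vial [ 0.71   -0.0189] [292. 243.] 0.73
[0.42360152 0.1919522  0.1807937 ] 36.2 [0.38082803 0.02891813 0.70169893]
```

View pics/z.png

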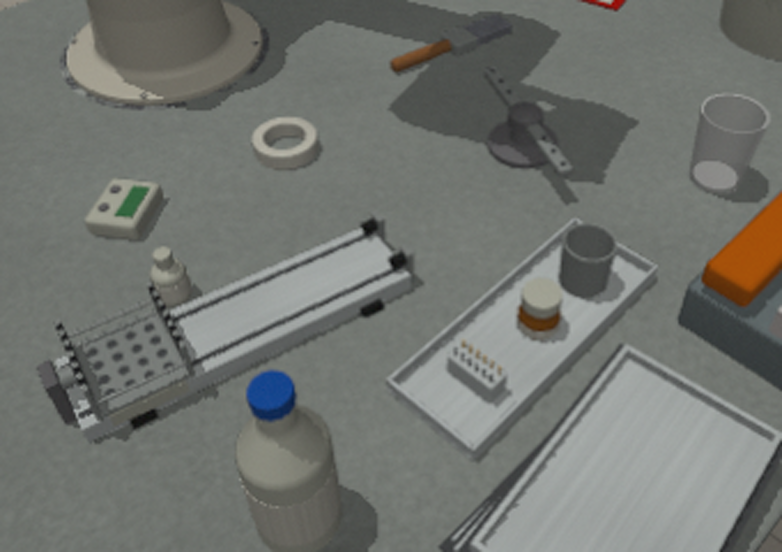

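Everything is in place: the sled is home at (116,255) px, the spray arm has turned about 410° clockwise, and the cup, jar and bur stand are upright in the tray. I'm handing the job in.

```bash
python3 -c "
from bench import *
print(hand_in())"
```

```text
the job is handed in; nothing more can be done
None
```

I finished the check and handed it in at about 36 s, with no verdict returned: the bur stand and cup stand upright in the tray, the sled went to the far stop and back home, and the spray arm turned about 410° clockwise. The closed fingers briefly pressed the sled home with about 55 N at the wrist, above the 40 N set for the arm and gripper body but below the 120 N wrist limit.

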